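# Start the resin curing station

### The arm

A 6-joint arm with a two-finger parallel gripper is mounted at the origin on a cart in front of the work surface, level with it; the furniture and walls round the work are solid. World frame = base frame: x ahead of the robot, y to its left, z up, the work surface at z = 0. Lengths are in mm, angles in rad, forces in N, time in s.
With the tool pointing down it reaches from about 350 to 775 mm from the base axis. Payload 7.3 kg.
Tool frame: the origin (TCP) lies at the very end of the fingers, on their centre line; the grasp point (between the pads) lies 19 mm behind it; z points along the fingers, y is the line along which they close (so a half turn about z gives the same grasp; the last joint's range is limited). The gripper opens to 92 mm and grips with 3 to 60 N. Pads are 19 mm wide; open, the fingers measure 130 mm over their backs; the gripper's body (75 mm by 190 mm) begins 47 mm behind the grasp point.
Start: joints at [-1.311, 0.342, 1.524, -0, 1.275, -0.146], TCP at [207.269, -482.374, 226.741] pointing down, gripper open.
Joint ranges: [-2.53, 2.53], [-0.77, 2.02], [0.04, 2.7], [-1, 4.14], [0.28, 2.66], [-3.11, 3.11]. Speed limits (rad/s): [2.57, 2.57, 3.14, 3.14, 3.14, 3.14].

### API

Orientations are given as [roll, pitch, yaw] about the fixed x, y, z axes, in that order (R = Rz(yaw) Ry(pitch) Rx(roll)).
In Python, from plant import get_obs, vision, workorder gives the robot as it stands.
- The arm moves only by the shell command python3 -m pendant 'ROWS' [OPENING]. ROWS is a JSON object of lists of equal length, an entry for each row: "dp": the shift along the tool's x, y, z in m, a list of three; "rotation": the turn, a rotation vector about the tool's x, y, z in rad, a list of three. A call has 1 to 8 rows; each row is the pose to reach, as a shift and turn from the pose commanded when the call began, along the tool's axes at that moment; what a row does not reach only later rows make up. A row lasts 1/8 s, in which the tool goes at most 62.5 mm and 10.7 degrees, less where a joint would pass 70% of its speed; a pose out of reach is approached as far as the arm can. A call with a gripper value outside its range is refused whole. OPENING is the finger opening in m, from 0 to 0.0918, set as the call begins (- or left out, the last holds). The fingers move at their own pace and stop on an object; the grip force is fixed at half the most. Time passes only in rows, so rows that repeat a pose let the fingers close. It gives the time, the measured TCP pose, the force, the opening and the grip force at its end, in the units of the state.
- get_obs(): the state, without advancing time (a new reading comes with each control period).
- vision.capture(name): name is "side" or "top" or "wrist"; returns a dict with "pixels" (480x640x3 uint8, red, green, blue), "vfov" (degrees; the focal length in pixels is half the picture's height over the tangent of half this angle, whatever the lens; pixels are square), "cx", "cy" (the principal point, pixels), "pose" (4x4, takes a point from camera to world coordinates); the wrist camera has in their place "T_tool_cam" (4x4, takes a point from camera to tool coordinates, whose origin is the TCP and whose axes are the flange's). Camera axes: x right, y up, looking along -z (the intrinsics and any distortion apply to the point x, -y, -z); pixel columns grow to the right and rows downward; lengths in mm; the calibration is good to about 2 mm. A picture is of the moment at which its call begins: read the wrist's pose just before it. There is no depth.
- workorder.close_job(): hands the job in; it is judged then, once.
The state is a dict: "time": time; "joint_positions": joint angles; "dq": joint speeds; "tau": joint torques, N m; "tool_pos": TCP position; "tcp_rot": TCP orientation; "contact_force": force on the tool from outside, world axes, zero at the start; "moment": the same for the moment, N m; "grip_width": finger opening in mm; "finger_force": force on a finger pad.
Only numpy, scipy, OpenCV 4.12 (cv2) and the standard library are available. Lean on these libraries where they do the work, as an engineer would, in place of code of your own. Each camera call takes 0.05 s, during which the arm holds its last target. There are 200 camera calls.

### The job

Cure the miniature that lies in the open tray of the curing station: push the tray fully home with the fingertips, then reach a fingertip down into the green-rimmed well on top and press the sunken green start key all the way down, where it stays latched. Do not press start while the tray is still open, leave the red stop key alone, do not touch the freshly coated miniature (it must stay lying in the tray), and leave the things standing round the station where they are.

Things in the scene. Friction and masses are not known exactly. Their poses are not given: they have to be found in the camera images.
- station: White curing station, fixed, 170 mm deep (x), 130 wide (y), roof at z = 60 mm with an amber window in front. Origin: centre of its underside; its -x is the front, where the tray comes out. On the roof a grey control block, 62 (x) x 124 mm (y), centred 2 mm ahead of the origin, top at 84 mm, with two wells 30 mm left and right of the middle; which of them is start varies.
- tray (a joint): How far the tray stands out of the front of the station, m: 0 is fully home (front panel flush against the housing), about 0.045 to 0.065 at the start, 0.075 at most. It slides along the station's x axis and stays where it is left; pushing takes 1 to 3 N, then it meets a hard stop at 0.
- tray_front (a point): Middle of the front face of the tray's pull lip, its foremost part, where one pushes (along the station's +x); 46 mm above the table, moves with the tray, 100 mm ahead of the station's origin when home. The lip is 90 mm wide (y), 9 high, 8 proud of the grey front panel, which is 128 mm wide and reaches from 7 to 53 mm above the table.
- tray_floor (a point): Top of the black tray's floor, 15 mm above the table, axes as the station's; moves with the tray, 100 mm behind tray_front. Inside, the tray reaches from 80 mm ahead (-x) of this point to 73 mm behind it and 50 mm to each side; its rims are 11 mm high.
- start_mouth (a point): Centre of the mouth of the green-rimmed well, level with the control block's top, 84 mm above the table. The well is round, 42 mm across, 24 mm deep, with upright walls; the green start key, a round 27 mm cap, stands in its middle, its top 16 mm below the mouth (21 mm below when pressed).
- start_key (a joint): Travel of the start key, m: 0 is out (up), 0.005 fully pressed. A stiff latching key: it moves at about 4 N, stays at the depth it has been pressed to, and meets a hard stop at 0.005.
- stop_mouth (a point): Centre of the mouth of the red-rimmed well, of the same size and depth as the other, with the red stop key in it.
- stop_key (a joint): Travel of the red stop key, m: 0 is out (up), where it must stay; same stiffness and travel as the start key.
- mini_tray: Resin miniature of a running figure, 106 x 52 x 34 mm, 45 g, lying loose in the tray lengthwise, its rear part under the roof. Origin: centre of its underside. Freshly coated: not to be touched.
- pin_vice: Black pin vice (small hand drill), 126 x 14 x 14 mm, lying on the table along the left (+y) side of the station. Origin: centre of its underside. Bystander.
- paint_sky: Light blue paint bottle, 25 mm across, 70 mm high, standing close behind (+x) the station. Origin: centre of its underside. Bystander.
- paint_tan: Tan paint bottle with a white cap, 25 mm across, 87 mm high, standing close to the left (+y) side of the station. Origin: centre of its underside. Bystander.
- putty_tin: Round grey putty tin with a yellow lid, 54 mm across, 26 mm high, on the table to the right. Origin: centre of its underside. Bystander.
- masking_tape: Roll of masking tape, 58 mm across, 19 mm high, on the table to the right. Origin: centre of its underside. Bystander.
- glue_bottle: White glue bottle with a red label and a long nozzle, 36 mm across, 102 mm high, standing on the table to the left of the station. Origin: centre of its underside. Bystander.

How it is judged (in metres and radians):
On the way, in this order (a step that is already met when the one before it is completed fails the run):
1. the tray is pushed fully home (value of joint tray below 0.003 m), for 0.2 s.
2. the green start key is pressed down (value of joint start_key above 0.0042 m), for 0.2 s.
At the end, for the whole second after the job is handed in: The tray is home (within 3 mm), the green start key stays latched down (at least 4.2 of its 5 mm), the red stop key is up (under 1 mm), and the miniature lies at rest on the tray floor, not tipped over (value of joint tray below 0.003 m and value of joint start_key above 0.0042 m and value of joint stop_key below 0.001 m and x of mini_tray in the frame of tray_floor between -0.045 and 0.035 m and y of mini_tray in the frame of tray_floor between -0.035 and 0.035 m and z of mini_tray in the frame of tray_floor below 0.012 m and angle between mini_tray's own z axis and vertical below 0.5 rad and linear speed of mini_tray below 0.02 m/s); the robot touches nothing.
It fails at once if start pressed while the tray is open (value of joint start_key above 0.002 m and value of joint tray above 0.004 m).
It fails at once if the red stop key pressed (value of joint stop_key above 0.002 m).
It fails at once if the miniature in the tray touched by the robot (contact force between any of the fingers, the arm and mini_tray above 0.1 N).
It fails at once if the miniature in the tray lifted (z of mini_tray in the frame of tray_floor above 0.03 m).
It fails at once if a thing round the station moved by more than 15 mm (distance of any of pin_vice, paint_sky, paint_tan, putty_tin, masking_tape, glue_bottle from where it was at the start of the episode above 0.015 m).
It also fails if it takes over 40 s, if anything falls off the work surface, if the arm or the gripper's body presses on something with over 40 N, if the wrist force passes 120 N, or if a joint passes its speed limit or range.

## Working session

There is one attempt and no reset: what is moved stays moved. The work goes in short steps, Python scripts to look and compute and a shell command to move; the robot and the scene stay as the last step left them, time stands still between calls to the robot, and variables do not carry over. Pictures are saved under pics/ and viewed, at most 10 in all, crops included, and the job is handed in when it is done.

```bash
mkdir -p pics; ls
python3 - <<'E'
from plant import get_obs, vision
import cv2, numpy as np
o=get_obs(); print(o)
for n in ("top","side"):
    c=vision.capture(n); cv2.imwrite(f"pics/{n}1.png",c["pixels"][:,:,::-1])
    print(n,{k:v for k,v in c.items() if k!="pixels"})
E
```

```text
pics
{'time': 0.0, 'joint_positions': array([-1.31097087e+00,  3.42747997e-01,  1.52498316e+00,  4.93826816e-06,
        1.27540772e+00, -1.46031967e-01]), 'dq': array([ 0.0008636 ,  0.00090018, -0.00049785,  0.00058908,  0.00113257,
       -0.00095248]), 'tau': array([ 1.36759852e-03, -4.31240237e+01, -2.44217795e+01,  7.19327736e-02,
        5.60179283e-02, -1.36784188e-04]), 'tool_pos': array([ 207.17755466, -481.96333228,  226.04366668]), 'tcp_rot': array([-3.14006358e+00, -2.29667121e-04,  4.05855810e-01]), 'contact_force': array([-0.51049293,  0.94389318, -0.72453844]), 'moment': array([-0.00741283,  0.05509391,  0.02883078]), 'finger_force': 0.0, 'grip_width': 91.79528873048761}
top {'vfov': 44.84068658690459, 'cx': 325.9370810122507, 'cy': 234.68928391155072, 'pose': array([[-2.26414224e-07,  9.93012026e-01, -1.18013207e-01,
         4.85734440e+02],
       [-9.99997724e-01, -2.51994807e-04, -2.11847018e-03,
         6.71686046e+01],
       [-2.13340508e-03,  1.18012938e-01,  9.93009766e-01,
         1.40826919e+03],
       [ 0.00000000e+00,  0.00000000e+00,  0.00000000e+00,
         1.00000000e+00]])}
side {'vfov': 49.41944975348163, 'cx': 319.99488086444825, 'cy': 235.01750792508494, 'pose': array([[-9.98945515e-01, -4.13933854e-02,  1.98606691e-02,
         6.49547379e+02],
       [ 3.89861269e-02, -5.36323867e-01,  8.43111376e-01,
         1.30594093e+03],
       [-2.42474832e-02,  8.42996618e-01,  5.37372089e-01,
         8.68388845e+02],
       [ 0.00000000e+00,  0.00000000e+00,  0.00000000e+00,
         1.00000000e+00]])}
```

View pics/top1.png

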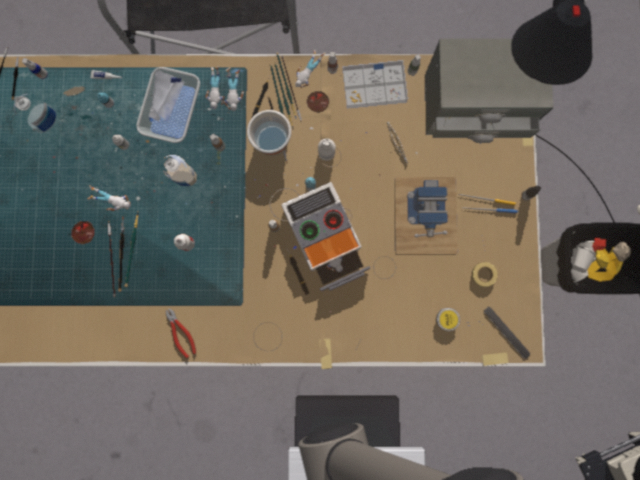

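View pics/side1.png

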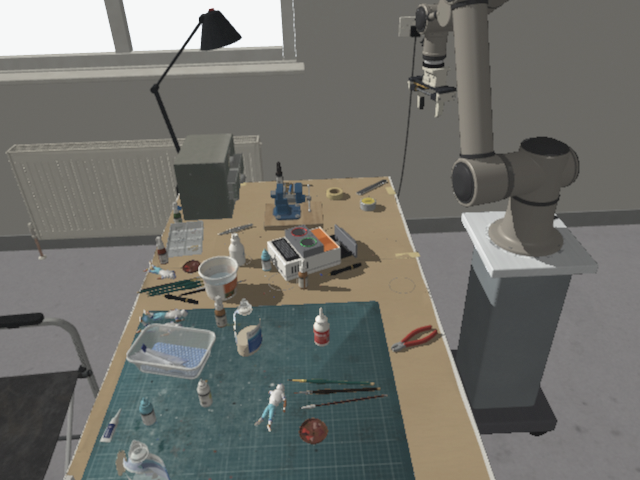

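The top view shows the station centred near (328,235), with its front toward the robot. The green well is at (310,231), the red at (333,219), and the tray lip runs about (326,288) to (367,268).

```bash
cat > h.py <<'E'
import numpy as np, cv2
from plant import get_obs, vision
from scipy.spatial.transform import Rotation as R
def K(c):
    f=240/np.tan(np.radians(c["vfov"]/2)); return f
def ray(c,u,v,z,T=None):
    T=c["pose"] if T is None else T
    f=K(c); d=T[:3,:3]@np.array([(u-c["cx"])/f,-(v-c["cy"])/f,-1]); p=T[:3,3]
    return p+d*(z-p[2])/d[2]
def proj(c,P,T=None):
    T=c["pose"] if T is None else T
    q=T[:3,:3].T@(np.array(P,float)-T[:3,3]); f=K(c)
    return c["cx"]+f*q[0]/-q[2], c["cy"]-f*q[1]/-q[2]
def Ttool(o):
    T=np.eye(4); T[:3,:3]=R.from_euler("xyz",o["tcp_rot"]).as_matrix(); T[:3,3]=o["tool_pos"]; return T
E
python3 - <<'E'
from h import *
c=vision.capture("top"); im=c["pixels"]; print({k for k in c})
hsv=cv2.cvtColor(im,cv2.COLOR_RGB2HSV); H,S,V=cv2.split(hsv)
roi=np.zeros(H.shape,bool); roi[180:295,270:380]=1
g=roi&(H>45)&(H<80)&(S>110); r=roi&((H<6)|(H>172))&(S>120)
o=roi&(H>7)&(H<16)&(S>190)
for n,m in (("g",g),("r",r),("o",o)):
    m=m.astype(np.uint8); k,l,s,ce=cv2.connectedComponentsWithStats(m)
    i=1+s[1:,4].argmax(); y,x=np.where(l==i); bb=s[i]; print(n,bb,ce[i],cv2.minAreaRect(np.c_[x,y].astype(np.float32)), ray(c,bb[0]+(bb[2]-1)/2,bb[1]+(bb[3]-1)/2,84).round(1))
cv2.imwrite("pics/top2.png",cv2.resize(im[178:298,265:385],None,fx=5,fy=5,interpolation=cv2.INTER_CUBIC)[:,:,::-1])
c=vision.capture("side");cv2.imwrite("pics/side2.png",cv2.resize(c["pixels"][210:310,235:375],None,fx=5.5,fy=5.5,interpolation=cv2.INTER_CUBIC)[:,:,::-1])
E
```

```text
{'pixels', 'pose', 'cy', 'vfov', 'cx'}
g [307 231   5   3  11] [308.72727273 232.        ] ((309.0, 232.0), (4.0, 2.0), 0.0) [649.3 108.8  84. ]
r [329 217   8   8  49] [332.71428571 220.51020408] ((332.5, 220.5), (7.0, 7.0), 90.0) [676.   54.9  84. ]
o [329 231  26  24 395] [340.93670886 242.42278481] ((340.60003662109375, 242.2000274658203), (17.88854217529297, 23.25510597229004), 63.43495178222656) [625.1  34.4  84. ]
```

View pics/top2.png

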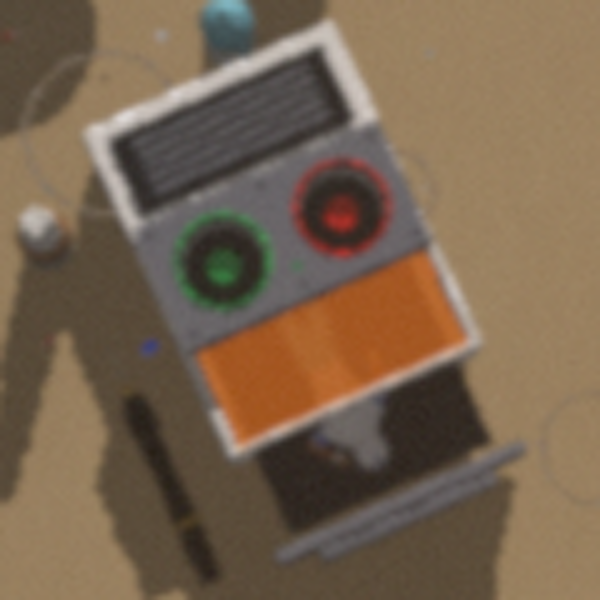

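View pics/side2.png

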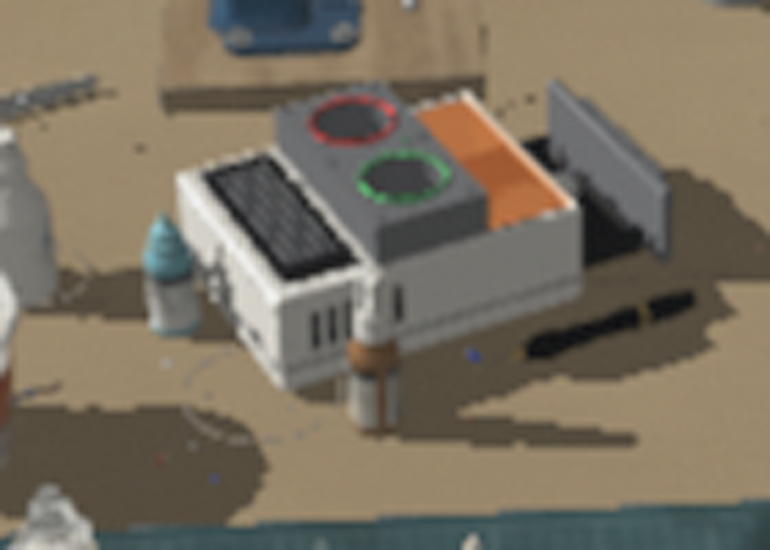

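The top crop shows the green rim centred at (224,262), the red at (341,208) and the roof corners at (87,132), (330,25), (478,345), (235,455). The tray lip's front edge runs from (325,555) to about (500,475). In the side crop the rims are at (404,178) and (353,121).

Run:
```python
from h import *
c=vision.capture("top"); s=vision.capture("side")
t=lambda x,y:(265+(x+.5)/5-.5,178+(y+.5)/5-.5)
w=lambda x,y:(235+(x+.5)/5.5-.5,210+(y+.5)/5.5-.5)
g=ray(c,*t(224,262),84); r=ray(c,*t(341,208),84); print("top g,r",g.round(1),r.round(1),np.linalg.norm(g-r), np.degrees(np.arctan2(*(g-r)[[1,0]]))-90)
g2=ray(s,*w(404,178),84); r2=ray(s,*w(353,121),84); print("side",g2.round(1),r2.round(1),np.linalg.norm(g2-r2),np.degrees(np.arctan2(*(g2-r2)[[1,0]]))-90)
C=np.array([ray(c,*t(*p),60) for p in((87,132),(330,25),(478,345),(235,455))]); print(C.round(1),C.mean(0)); print(np.linalg.norm(np.roll(C,-1,0)-C,axis=1))
d=C[0]+C[1]-C[2]-C[3]; print("yaw",np.degrees(np.arctan2(d[1],d[0])))
y=np.arctan2(d[1],d[0]); m=(g+r)/2; ex=np.array([np.cos(y),np.sin(y)]); 
print("origin via wells",m[:2]+2*ex)
for p in((276,555),(525,445)): 
  P=ray(c,*t(*p),53); v=P[:2]-m[:2]-2*ex; print("panel",P.round(1),v@ex,v@[-ex[1],ex[0]])
for p in((325,557),(500,480)): 
  P=ray(c,*t(*p),50); v=P[:2]-m[:2]-2*ex; print("lip",P.round(1),v@ex,v@[-ex[1],ex[0]])
```

```text
top g,r [654.  107.9  84. ] [679.   54.2  84. ] 59.27513680324059 24.969444364904447
side [654.7 108.1  84. ] [679.9  52.6  84. ] 60.98647356418567 24.398923210726878
[[718.6 173.3  60. ]
 [769.7  59.   60. ]
 [618.   -9.7  60. ]
 [566.8 103.3  60. ]] [668.28788916  81.46608962  60.        ]
[125.13818672 166.55669753 124.06864782 167.14313003]
yaw 24.569841958461165
origin via wells [668.29270472  81.90939264]
panel [520.8  84.3  53. ] -133.13368413221968 63.500061121246574
panel [571.9 -31.7  53. ] -134.92672436509744 -63.237087299538395
lip [520.   61.5  50. ] -143.3683931497167 43.15913093150746
lip [555.7 -20.1  50. ] -144.7912313702717 -45.986620499467826
```

The measurements agree with each other: spacing is 60 mm, the roof is 125x167 mm, and yaw is about 24.6° from both views. That puts the tray about 45 mm out. Next I work out the approach.

```bash
cat >> h.py <<'E'
YAW=np.radians(24.6); O=np.array([668.5,81.6])
def st2w(x,y,z): c,s=np.cos(YAW),np.sin(YAW); return np.array([O[0]+c*x-s*y,O[1]+s*x+c*y,z])
def w2st(P): c,s=np.cos(YAW),np.sin(YAW); d=np.array(P)[:2]-O; return np.array([c*d[0]+s*d[1],-s*d[0]+c*d[1],P[2]])
def go(P):
    o=get_obs(); T=Ttool(o); print("st now",w2st(o["tool_pos"]).round(1),"yaw",np.degrees(o["tcp_rot"]).round(2),"shift mm",(T[:3,:3].T@(np.array(P)-T[:3,3])).round(1))
E
python3 - <<'E'
from h import *
go(st2w(-178,0,140)); print(st2w(-178,0,140),st2w(0,30,84))
E
```

```text
st now [-654.1 -320.7  226.5] yaw [-179.97   -0.     23.25] shift mm [ 468.4 -331.7   86.7]
[506.65597259   7.50201898 140.        ] [656.01157623 108.87708327  84.        ]
```

```bash
python3 -m pendant '{"dp":[[0.04,-0.03,0.005],[0.09,-0.065,0.015],[0.14,-0.10,0.025],[0.19,-0.135,0.035],[0.24,-0.17,0.045],[0.29,-0.205,0.05],[0.34,-0.24,0.06],[0.38,-0.27,0.07]],"rotation":[[0,0,0],[0,0,0],[0,0,-0.01],[0,0,-0.01],[0,0,-0.02],[0,0,-0.0235],[0,0,-0.0235],[0,0,-0.0235]]}' 0
python3 - <<'E'
from h import *
go(st2w(-178,0,120))
E
```

```text
time: 1.3
tool_pos: [450.9, -82.3, 156.6]
tcp_rot: [3.141, -0.001, 0.43]
contact_force: [0.9, -0.1, 0.2]
grip_width: 16.4
finger_force: 0.0
st now [-266.1  -58.4  156.6] yaw [ 1.7996e+02 -4.0000e-02  2.4650e+01] shift mm [ 88.1 -58.3  36.7]
```

```bash
python3 -m pendant '{"dp":[[0.03,-0.02,0.01],[0.06,-0.04,0.02],[0.088,-0.058,0.036],[0.088,-0.058,0.036],[0.088,-0.058,0.036]],"rotation":[[0,0,0],[0,0,0],[0,0,0],[0,0,0],[0,0,0]]}'
python3 - <<'E'
from h import *
go(st2w(-178,0,36))
o=get_obs(); c=vision.capture("wrist"); T=Ttool(o)@c["T_tool_cam"]; print(c["T_tool_cam"].round(2))
im=c["pixels"].copy()
for P in [(-145,45,50.5),(-145,-45,50.5),(-137,64,53),(-137,-64,53),(-85,65,60),(-85,-65,60)]+[(-2+21*np.cos(a),k+21*np.sin(a),84) for k in(30,-30) for a in np.arange(0,6.2,.8)]:
    u,v=proj(c,st2w(*P),T); cv2.circle(im,(int(u),int(v)),3,(255,0,255),-1)
cv2.imwrite("pics/w1.png",im[:,:,::-1])
E
```

```text
time: 1.92
tool_pos: [505.4, 4.7, 120.8]
tcp_rot: [3.141, 0.0, 0.43]
contact_force: [-0.0, -0.0, 0.7]
grip_width: 0.4
finger_force: 0.0
st now [-180.3   -2.   120.8] yaw [1.7999e+02 2.0000e-02 2.4620e+01] shift mm [ 2.3 -2.  84.8]
[[   0.      0.96    0.29   77.3 ]
 [   1.     -0.      0.     -1.32]
 [   0.      0.29   -0.96 -159.01]
 [   0.      0.      0.      1.  ]]
```

View pics/w1.png

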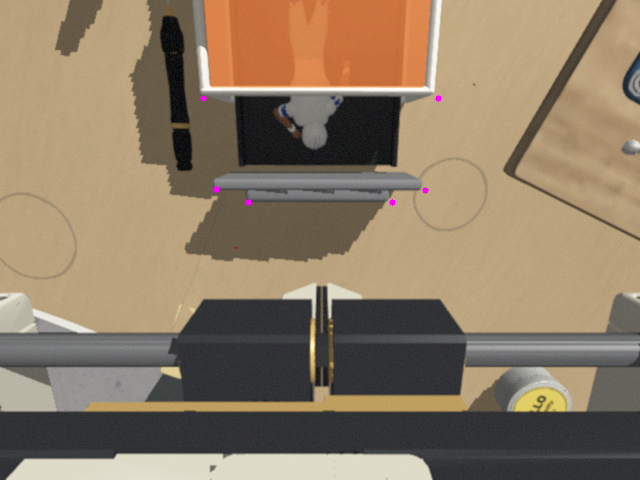

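The wrist view shows the lip at rows 190–200 and columns 248–390, with the roof front edge at row 93. My predicted points lie within about 5 px (3 mm). The closed fingers are centred on the lip, so I descend and push.

```bash
python3 -m pendant '{"dp":[[0,0,0.04],[0,0,0.085],[0,0,0.085],[0.02,0,0.085],[0.035,0,0.085],[0.045,0,0.085],[0.055,0,0.085],[0.055,0,0.085]],"rotation":[[0,0,0],[0,0,0],[0,0,0],[0,0,0],[0,0,0],[0,0,0],[0,0,0],[0,0,0]]}'
python3 - <<'E'
from h import *
go(st2w(-109.5,0,36))
E
```

```text
time: 2.98
tool_pos: [556.6, 28.0, 36.4]
tcp_rot: [3.141, -0.002, 0.429]
contact_force: [-0.2, 0.5, -0.7]
grip_width: -0.1
finger_force: 0.0
st now [-124.    -2.1   36.4] yaw [ 1.7996e+02 -9.0000e-02  2.4600e+01] shift mm [14.5 -2.1  0.4]
```

```bash
python3 -m pendant '{"dp":[[0.006,0,0],[0.010,0,0],[0.012,0,0],[0.0135,0,0],[0.015,0,0],[0.015,0,0]],"rotation":[[0,0,0],[0,0,0],[0,0,0],[0,0,0],[0,0,0],[0,0,0]]}'
python3 - <<'E'
from h import *
go(st2w(-109.5,0,36))
o=get_obs(); c=vision.capture("wrist"); T=Ttool(o)@c["T_tool_cam"]
cv2.imwrite("pics/w2.png",c["pixels"][:,:,::-1])
E
```

```text
time: 3.72
tool_pos: [569.5, 34.3, 35.6]
tcp_rot: [3.142, -0.0, 0.429]
contact_force: [-0.6, 0.6, 0.1]
grip_width: 0.5
finger_force: 0.1
st now [-109.7   -1.8   35.6] yaw [ 1.80e+02 -1.00e-02  2.46e+01] shift mm [ 0.2 -1.8 -0.4]
```

View pics/w2.png

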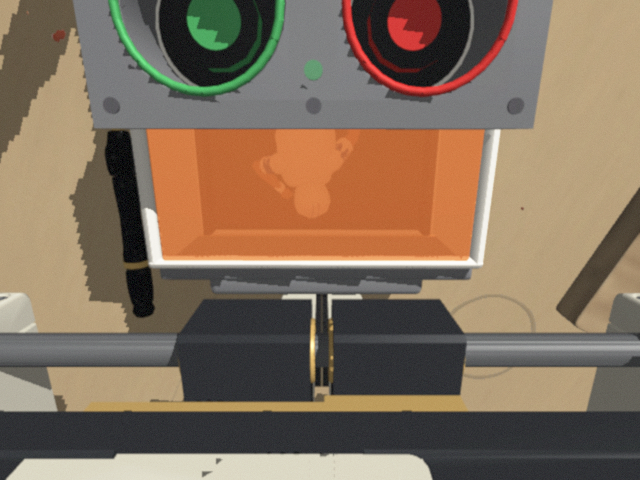

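The panel is now near the housing (rows 262–278), but no stop force has built up. I keep pushing in small steps.

```bash
for i in 1; do python3 -m pendant '{"dp":[[0.001,0,0],[0.002,0,0],[0.003,0,0],[0.003,0,0]],"rotation":[[0,0,0],[0,0,0],[0,0,0],[0,0,0]]}'; done
```

```text
time: 4.28
tool_pos: [569.9, 34.5, 35.6]
tcp_rot: [-3.141, 0.005, 0.43]
contact_force: [-9.0, -4.7, 7.0]
grip_width: 0.2
finger_force: 5.2
```

10 N with almost no motion means the hard stop is reached, so the tray is home. Now I retreat, lift, open, and look at the wells from above.

```bash
python3 -m pendant '{"dp":[[-0.006,0,0],[-0.015,0,0],[-0.02,0,-0.03],[-0.02,0,-0.08],[-0.01,0,-0.11],[0.02,0.01,-0.12],[0.05,0.023,-0.12],[0.05,0.023,-0.12]],"rotation":[[0,0,0],[0,0,0],[0,0,0],[0,0,0],[0,0,0],[0,0,0],[0,0,0],[0,0,0]]}' - && python3 -m pendant '{"dp":[[0,0,0],[0,0,0],[0,0,0],[0,0,0],[0,0,0],[0,0,0],[0,0,0],[0,0,0]],"rotation":[[0,0,0],[0,0,0],[0,0,0],[0,0,0],[0,0,0],[0,0,0],[0,0,0],[0,0,0]]}' 0.0915
python3 - <<'E'
from h import *
o=get_obs(); c=vision.capture("wrist"); T=Ttool(o)@c["T_tool_cam"]; im=c["pixels"].copy()
go(st2w(-2,-25,150))
hsv=cv2.cvtColor(im,cv2.COLOR_RGB2HSV); H,S,V=cv2.split(hsv)
for n,m in(("g",(H>45)&(H<85)&(S>100)),("r",((H<4)|(H>174))&(S>130))):
    m=cv2.morphologyEx(m.astype(np.uint8),cv2.MORPH_CLOSE,np.ones((3,3)))
    k,l,s,ce=cv2.connectedComponentsWithStats(m)
    i=1+np.argmax(s[1:,2]*s[1:,3]); y,x=np.where(l==i); e=cv2.fitEllipse(cv2.convexHull(np.c_[x,y].astype(np.float32))); P=ray(c,*e[0],84,T)
    print(n,s[i],np.round(e[0],1),np.round(e[1],1),P.round(1),w2st(P).round(1)); cv2.circle(im,(int(e[0][0]),int(e[0][1])),3,(255,0,255),-1)
for y in(55,-55):
  u,v=proj(c,(Ttool(o)@[0,y,0,1])[:3],T);print("finger",u,v)
cv2.imwrite("pics/w3.png",im[:,:,::-1])
E
```

```text
time: 5.28
tool_pos: [628.3, 35.3, 155.3]
tcp_rot: [3.141, -0.001, 0.429]
contact_force: [-0.2, 0.8, -0.0]
grip_width: 0.5
finger_force: 0.0
time: 6.28
tool_pos: [627.1, 35.3, 155.7]
tcp_rot: [3.142, 0.0, 0.429]
contact_force: [0.6, 0.3, -0.3]
grip_width: 75.7
finger_force: 0.0
st now [-56.9 -24.8 155.7] yaw [180.    0.   24.6] shift mm [54.9  0.2  5.7]
g [ 194  129   74   76 1049] [230.5 166.5] [72.1 76.9] [655.2 111.3  84. ] [ 0.2 32.5 84. ]
r [293 129  74  76 838] [329.2 166.6] [73.7 75.5] [680.3  56.3  84. ] [  0.2 -27.9  84. ]
finger 441.5923484892009 303.88835025812125
finger 207.77961574728516 303.4490773589529
```

View pics/w3.png

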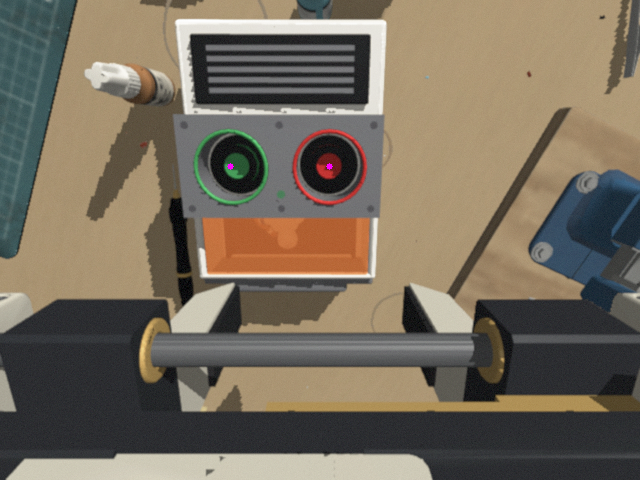

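The wrist view shows the tray closed, green at (230,166) and red at (329,167), and the finger tips spread at columns 238 and 405. The fingers appear about 3 px left of where the calibration puts them, so after correction the well is at station (-1, 30.7). I go above it with the left finger and keep the right finger outside the block.

```bash
python3 -m pendant '{"dp":[[0.02,0,0],[0.04,-0.0015,0],[0.056,-0.0015,0.01],[0.056,-0.0015,0.03],[0.056,-0.0015,0.05],[0.056,-0.0015,0.062],[0.056,-0.0015,0.062],[0.056,-0.0015,0.062]],"rotation":[[0,0,0],[0,0,0],[0,0,0],[0,0,0],[0,0,0],[0,0,0],[0,0,0],[0,0,0]]}' 0.0915
python3 - <<'E'
from h import *
go(st2w(-1,-23.2,63))
c=vision.capture("side");a=cv2.resize(c["pixels"][205:275,270:350],None,fx=7,fy=7,interpolation=cv2.INTER_CUBIC)
cv2.imwrite("pics/s3.png",a[:,:,::-1])
o=get_obs()
c=vision.capture("wrist");cv2.imwrite("pics/w4.png",c["pixels"][:,:,::-1])
E
```

```text
time: 7.32
tool_pos: [677.9, 60.0, 94.6]
tcp_rot: [3.141, -0.001, 0.429]
contact_force: [-0.1, 0.0, -0.3]
grip_width: 91.5
finger_force: 0.0
st now [ -0.4 -23.6  94.6] yaw [ 1.7996e+02 -8.0000e-02  2.4590e+01] shift mm [-0.6 -0.4 31.6]
```

View pics/s3.png

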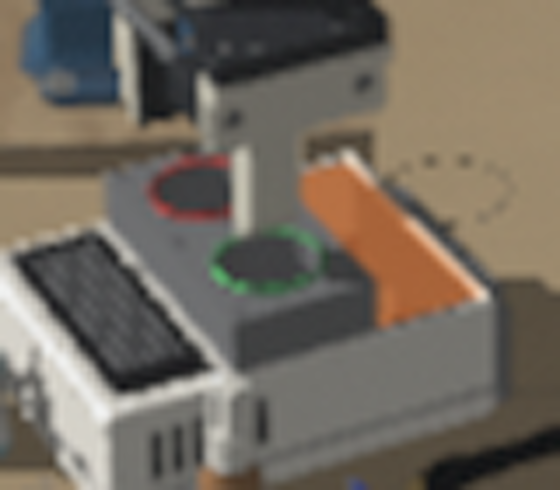

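View pics/w4.png

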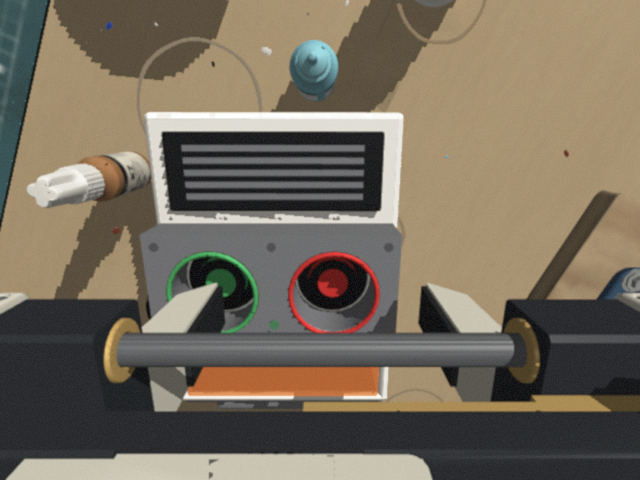

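Run:
```python
from h import *
o=get_obs(); T=Ttool(o); s=vision.capture("side"); w=vision.capture("wrist"); Tw=T@w["T_tool_cam"]
sc=lambda p:((p[0]-270)*7+3,(p[1]-205)*7+3)
P=ray(s,270+(267-3)/7,205+(260-3)/7,84); print("well side",P.round(1),w2st(P).round(1))
P=ray(w,212,293,84,Tw); print("well wrist",P.round(1),w2st(P).round(1))
for x in(-9.5,0,9.5):
  for y in(-46,-60): 
    Q=(T@[x,y,0,1])[:3]; print(x,y,"side crop",np.round(sc(proj(s,Q))),"wrist",np.round(proj(w,Q,Tw)))
```

```text
well side [655.6 106.9  84. ] [-1.3 28.4 84. ]
well wrist [655.1 111.1  84. ] [ 0.1 32.4 84. ]
-9.5 -46 side crop [279. 224.] wrist [228. 322.]
-9.5 -60 side crop [295. 241.] wrist [199. 322.]
0 -46 side crop [257. 230.] wrist [227. 303.]
0 -60 side crop [273. 247.] wrist [197. 303.]
9.5 -46 side crop [235. 237.] wrist [225. 285.]
9.5 -60 side crop [251. 254.] wrist [195. 285.]
```

The finger appears where it was predicted (front edge at row 285, inner edge at column 222), and the well centre is within about 2 mm of plan. I descend.

```bash
python3 -m pendant '{"dp":[[-0.0005,-0.0005,0.01],[-0.0005,-0.0005,0.018],[-0.0005,-0.0005,0.023],[-0.0005,-0.0005,0.025],[-0.0005,-0.0005,0.025]],"rotation":[[0,0,0],[0,0,0],[0,0,0],[0,0,0],[0,0,0]]}' && python3 -m pendant '{"dp":[[0,0,0.0015],[0,0,0.003],[0,0,0.0045],[0,0,0.006],[0,0,0.006]],"rotation":[[0,0,0],[0,0,0],[0,0,0],[0,0,0],[0,0,0]]}'
```

```text
time: 8.15
tool_pos: [676.8, 60.3, 68.7]
tcp_rot: [3.141, -0.0, 0.429]
contact_force: [0.3, 0.2, 0.5]
grip_width: 91.3
finger_force: 0.0
time: 8.78
tool_pos: [677.1, 60.3, 63.2]
tcp_rot: [3.141, -0.001, 0.429]
contact_force: [-0.0, -0.8, 5.1]
grip_width: 91.3
finger_force: 2.9
```

The force is about 5 N and the fingertip is at 63.2, so the key is moving. I press on to the hard stop.

```bash
python3 -m pendant '{"dp":[[0,0,0.001],[0,0,0.002],[0,0,0.002],[0,0,0.002]],"rotation":[[0,0,0],[0,0,0],[0,0,0],[0,0,0]]}'
```

```text
time: 9.28
tool_pos: [677.2, 60.3, 63.0]
tcp_rot: [3.141, -0.002, 0.429]
contact_force: [-4.1, -0.6, 15.0]
grip_width: 91.7
finger_force: 7.7
```

15 N at z = 63 is the hard stop, so the key is fully down. I lift straight out and retreat.

```bash
python3 -m pendant '{"dp":[[0,0,-0.01],[0,0,-0.03],[0,0,-0.07],[0,0,-0.09],[-0.03,0,-0.09],[-0.055,0,-0.09],[-0.055,0,-0.09],[-0.055,0,-0.09]],"rotation":[[0,0,0],[0,0,0],[0,0,0],[0,0,0],[0,0,0],[0,0,0],[0,0,0],[0,0,0]]}'
python3 - <<'E'
from h import *
c=vision.capture("wrist");cv2.imwrite("pics/w5.png",c["pixels"][:,:,::-1])
E
```

```text
time: 10.28
tool_pos: [627.4, 37.6, 150.7]
tcp_rot: [3.141, -0.001, 0.429]
contact_force: [0.6, 0.0, 0.6]
grip_width: 91.2
finger_force: 0.0
```

View pics/w5.png

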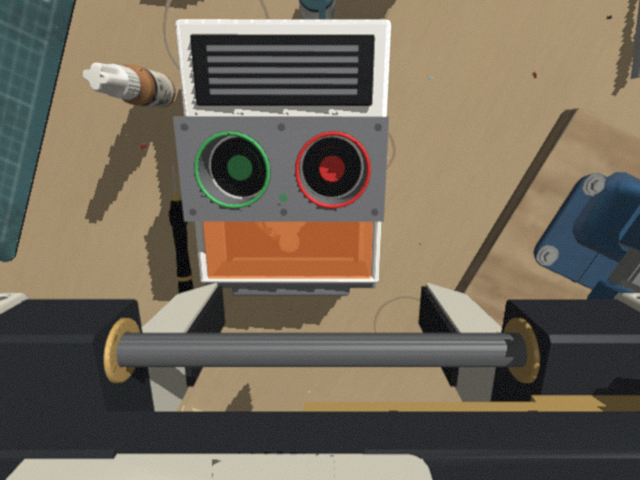

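The green key at (238,168) sits deeper and darker than before. The tray is still home, with the lip flush at row 290, and the red key and surrounding things look unchanged. I hand in the job.

```bash
python3 -c "
from plant import workorder; print(workorder.close_job())"
```

```text
the job is handed in; nothing more can be done
None
```

I pushed the tray to its hard stop and pressed the green start key to its hard stop. The last picture shows the key still down and the red key, miniature and bystanders untouched. The job is handed in; no verdict was returned.

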